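Stack culture dishes on their carriers for incubation

ROBOT

A 7-joint arm with a two-finger parallel gripper is mounted at the origin on a cart in front of the work surface, level with it; the furniture and walls round the work are solid. World frame = base frame: x ahead of the robot, y to its left, z up, the work surface at z = 0. Lengths are in m, angles in rad, forces in N, time in s.
With the tool pointing down it reaches from about 0.425 to 0.925 m from the base axis. Payload 6.8 kg.
Tool frame: the origin (TCP) lies where the fingers leave the gripper's body, on its centre line; the fingertips stand 73 mm ahead of it and the grasp point (between the pads) lies 54 mm ahead of it; z points along the fingers, y is the direction in which the jaws open and shut (so a half turn about z gives the same grasp; the last joint's range is limited). The gripper opens to 85 mm and grips with 20 to 120 N. Pads are 22 mm wide; open, the fingers measure 114 mm over their backs; the gripper's body (76 mm by 85 mm) begins 54 mm behind the grasp point. The pads swing forward as they close: fully open they stand 13 mm farther back than shut.
Start: joints at [1.128, 0.477, 0.022, 1.555, -0.011, 1.109, -0.083], TCP at [0.222, -0.638, 0.304] pointing down, gripper open.
Joint ranges: [-2.96, 2.96], [-0.34, 2.1], [-1.41, 1.46], [0.24, 2.44], [-1.37, 4.51], [0.17, 1.92], [-2.96, 2.96]. Speed limits (rad/s): [2.39, 2.39, 3.14, 3.14, 3.14, 3.14, 3.14].

INTERFACE

Orientations are given as a rotation vector (axis times angle).
In Python, from bench import r gives the robot as it stands.
- The arm moves only by the shell command python3 -m handwheel 'ROWS' [FORCE]. ROWS is JSON, a list that holds one entry, the list of rows, each a list of 7 numbers: the shift along the world's x, y, z in m, then the turn, a rotation vector about the world's x, y, z in rad, then the finger opening in m, from 0 to 0.0854. A call has 1 to 10 rows; each row shifts and turns the commanded pose from where the row before left it; what a row does not reach is not made up. A row lasts 1/12 s, in which the tool goes at most 41.7 mm and 7.16 degrees, less where a joint would pass 70% of its speed; a pose out of reach is approached as far as the arm can. A call is refused whole if a number of a shift passes 0.0417 or a number of a turn 0.125, either way. A call with a gripper value outside its range is refused whole. The fingers move at their own pace and stop on an object; FORCE is the grip in N (left out, the last holds). Time passes only in rows, so rows that do not move let the fingers close. It gives the time, the measured TCP pose, the force and the opening at its end, in the units of the state.
- r.get_obs(): the state, without advancing time (a new reading comes with each control period).
- r.grab_frame(name): name is "scene" or "top" or "wrist"; returns (picture, depth): 384x512x3 uint8, red, green, blue; 384x512 float32, m along the optical axis (not along the pixel's ray), 0 where there is no reading.
- r.get_calibration(name): a dict with "vertical_fov" (degrees; the focal length in pixels is half the picture's height over the tangent of half this angle, whatever the lens; pixels are square), "cx", "cy" (the principal point, pixels), "k1" (the pictures are not rectified: a ray, as slopes to the right and down, at radius r is drawn at 1 + k1 r^2 times it, then the intrinsics apply), "R" (3x3) and "t" (3): a world point X has camera coordinates R X + t; the wrist camera has in their place "T_tool_cam" (4x4, takes a point from camera to tool coordinates, whose origin is the TCP and whose axes are the flange's). Camera axes: x right, y down, z forward; pixel columns grow to the right and rows downward; lengths in m; the calibration is good to about 2 mm. A picture is of the moment at which its call begins: read the wrist's pose just before it. get_calibration takes no time and is no camera call.
- r.hand_in(): hands the job in, once; it reports no verdict.
Trained networks look in the newest picture that a camera, given by its name, has taken for a name from the list of things; names that differ only in an ending like _2 or _b are one class to them, and where a whole thing is asked for, a point or a joint stands for the part that bears it (a point fixed in the world has none). Each returns a list of dicts, best first, with "p" (0 to 1); they miss things now and then, are a little off and sometimes report something else, mostly with a low value. They report only what shows in the picture. A call takes as long as a camera call. They do not tell look-alikes from the thing itself.
- r.masks_of(label, camera): "pixels" (384x512 bool, what is visible of it) and "at" ([column, row] in pixels, amid what is visible of it).
The state is a dict: "clock": time; "joints": joint angles; "qvel": joint speeds; "tau": joint torques, N m; "tcp_pos": TCP position; "orientation": TCP orientation; "contact_force": force on the tool from outside, world axes, zero at the start; "moment": the same for the moment, N m; "grip_width": finger opening in m.
Only numpy, scipy, OpenCV 4.12 (cv2) and the standard library are available. Lean on these libraries where they do the work, as an engineer would, in place of code of your own. Each camera call takes 0.05 s, during which the arm holds its last target.

TASK

Get the culture dishes ready for the incubator: on the blue carrier build one straight, centred stack with the purple dish at the bottom, the cream dish on it and the red dish on top, and put the green dish, the control, by itself in the middle of the orange carrier. Keep every dish level with its lid up, and leave the two dropper bottles standing where they are.

Things in the scene. Friction and masses are not known exactly. Their poses are not given: they have to be found in the camera images.
- purple_centre (a point): Closed round culture dish with dark purple medium; 59 mm across, 13 mm high, about 25 g, flat underneath and on top. This point is its centre, 6.5 mm above its underside; z is up out of its lid when it lies the right way up. Lies lid up, loose, on the bench at the start.
- cream_centre (a point): Closed round culture dish with pale cream medium; 59 mm across, 13 mm high, about 25 g, flat underneath and on top. Its rim has shallow gaps between its own x and y axes: it is gripped best across its x or y axis (58 mm), though any direction holds. This point is its centre, 6.5 mm above its underside; z is up out of its lid when it lies the right way up. Lies lid up, loose, on the bench at the start.
- red_centre (a point): Closed round culture dish with deep red medium; 59 mm across, 13 mm high, about 25 g, flat underneath and on top. This point is its centre, 6.5 mm above its underside; z is up out of its lid when it lies the right way up. Lies lid up, loose, on the bench at the start.
- green_centre (a point): Closed round culture dish with green medium; 59 mm across, 13 mm high, about 25 g, flat underneath and on top. This point is its centre, 6.5 mm above its underside; z is up out of its lid when it lies the right way up. Lies lid up, loose, on the bench at the start.
- carrier_blue_seat (a point): Low round blue dish carrier, fixed to the bench, with a flat blue flange 90 mm across and 6 mm thick carrying a round flat dark rubber seat, 62 mm across, whose top is 12 mm above the bench. This point is the centre of the seat's top; z is up. There is no rim round the seat.
- carrier_orange_seat (a point): Low round orange dish carrier, fixed to the bench, with a flat orange flange 90 mm across and 6 mm thick carrying a round flat dark rubber seat, 62 mm across, whose top is 12 mm above the bench. This point is the centre of the seat's top; z is up. There is no rim round the seat.
- dropper_yellow_centre (a point): Small white dropper bottle with a yellow cap, 26 mm across, 70 mm high, standing loose among the dishes: a bystander. This point is its centre, 35 mm up; z is up its axis.
- dropper_green_centre (a point): Small white dropper bottle with a green cap, 26 mm across, 70 mm high, standing loose among the dishes: a bystander. This point is its centre, 35 mm up; z is up its axis.
There are look-alikes about, which are no part of the job. Of the things that look like the part that bears carrier_orange_seat, the middle-sized one is meant.

How it is judged:
At the end, for the whole second after the job is handed in: Purple lies on the blue seat and green on the orange seat, centred within 12 mm; cream lies on purple and red on cream, each centred within 10 mm on the dish below; all four lie flat (within 0.1 rad), lid up, released and at rest (horizontal distance between purple_centre and carrier_blue_seat below 0.012 m and z of purple_centre in the frame of carrier_blue_seat between 0.0035 and 0.0095 m and horizontal distance between cream_centre and purple_centre below 0.01 m and z of cream_centre in the frame of purple_centre between 0.01 and 0.016 m and horizontal distance between red_centre and cream_centre below 0.01 m and z of red_centre in the frame of cream_centre between 0.01 and 0.016 m and horizontal distance between green_centre and carrier_orange_seat below 0.012 m and z of green_centre in the frame of carrier_orange_seat between 0.0035 and 0.0095 m and angle between each of purple_centre, cream_centre, red_centre, green_centre's own z axis and vertical below 0.1 rad and linear speed of each of dish_purple, dish_cream, dish_red, dish_green below 0.01 m/s); the robot touches nothing.
It fails at once if a dish is tipped by more than about 30 degrees (angle between any of purple_centre, cream_centre, red_centre, green_centre's own z axis and vertical above 0.52 rad).
It fails at once if a dropper bottle is knocked over or shifted by more than 25 mm (angle between any of dropper_yellow_centre, dropper_green_centre's own z axis and vertical above 0.5 rad or distance of any of dropper_yellow_centre, dropper_green_centre from where it was at the start of the episode above 0.025 m).
It also fails if it takes over 112 s, if anything falls off the work surface, if the arm or the gripper's body presses on something with over 40 N, if the wrist force passes 120 N, or if a joint passes its speed limit or range.

## Working session

There is one attempt and no reset: what is moved stays moved. The work goes in short steps, Python scripts to look and compute and a shell command to move; the robot and the scene stay as the last step left them, time stands still between calls to the robot, and variables do not carry over. Pictures are saved under pics/ and viewed, and the job is handed in when it is done.

```bash
ls; mkdir -p pics; cat > h.py <<'E'
import numpy as np, cv2
from bench import r
def snap(cam,fn):
    o=r.get_obs(); p,d=r.grab_frame(cam); cv2.imwrite('pics/'+fn,p[:,:,::-1]); return o,p,d
def rays(cam):
    c=r.get_calibration(cam); f=192/np.tan(np.radians(c['vertical_fov'])/2)
    K=np.array([[f,0,c['cx']],[0,f,c['cy']],[0,0,1]]); return c,K
def world(cam,uv,depth=None,z=None,obs=None):
    c,K=rays(cam); uv=np.array(uv,float).reshape(-1,1,2)
    # iterate inverse distortion
    n=cv2.undistortPoints(uv,K,np.array([c['k1'],0,0,0,0.]))[:,0]
    v=np.c_[n,np.ones(len(n))]
    if 'R' in c and cam!='wrist':
        R=np.array(c['R']);t=np.array(c['t']); o=-R.T@t; w=v@R
    else:
        T=np.array(c['T_tool_cam']); Rt=cv2.Rodrigues(np.array(obs['orientation'],float))[0]
        o=np.array(obs['tcp_pos'])+Rt@T[:3,3]; w=v@(Rt@T[:3,:3]).T
    s=(z-o[2])/w[:,2] if depth is None else np.asarray(depth)
    return o+w*np.asarray(s)[:,None]
E
python3 - <<'E'
from h import *
for c in('top','scene','wrist'): snap(c,c+'0.png')
o=r.get_obs(); print(o['clock'],o['tcp_pos'],o['orientation'],o['grip_width'])
for n in ['purple_centre','cream_centre','red_centre','green_centre','carrier_blue_seat','carrier_orange_seat','dropper_yellow_centre','dropper_green_centre']:
    for m in r.masks_of(n,'top'): print(n,round(m['p'],2),np.round(m['at']),m['pixels'].sum())
print(r.get_obs()['clock'])
E
```

```text
pics
0.15 [ 0.22165575 -0.63719808  0.30313312] [-3.09630467e+00 -5.23188820e-01  5.56193253e-04] 0.08527004168512445
purple_centre 0.9 [319. 207.] 356
cream_centre 0.84 [334. 158.] 363
red_centre 0.55 [147. 216.] 329
green_centre 0.81 [161. 145.] 383
carrier_blue_seat 0.78 [234. 147.] 781
carrier_orange_seat 0.88 [367. 241.] 1591
carrier_orange_seat 0.64 [233. 210.] 888
carrier_orange_seat 0.55 [187. 215.] 458
carrier_orange_seat 0.47 [194. 164.] 83
dropper_green_centre 0.51 [286. 159.] 109
0.55
```

View pics/top0.png

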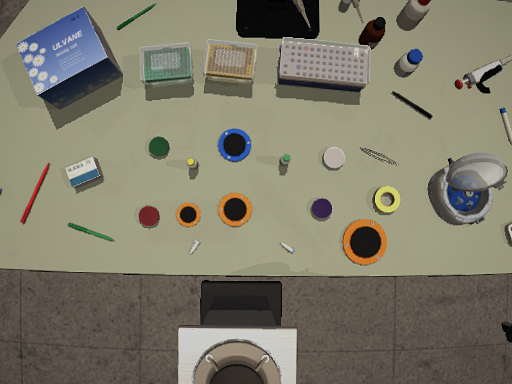

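View pics/scene0.png

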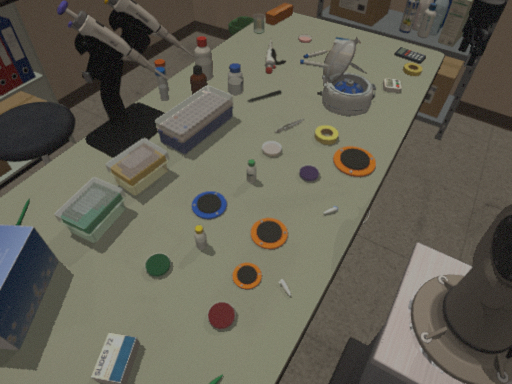

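View pics/wrist0.png

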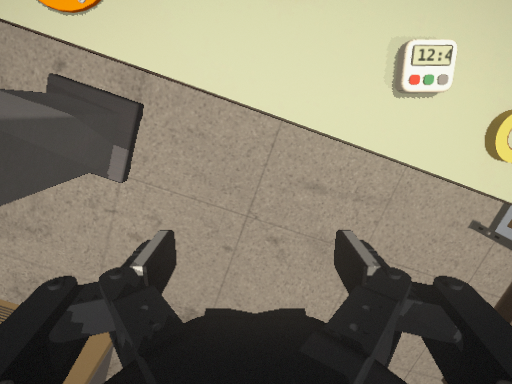

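The top view shows three orange carriers: small at (188,214), medium at (235,210) and large at (365,242). The medium one is the one meant. Blue is at (234,145), green (159,147), red (149,216), cream (334,158), purple (321,208), and the droppers are at (193,163) yellow and (285,160) green. Next I locate everything in world coordinates.

```bash
python3 - <<'E'
from h import *
o,p,d=snap('top','top1.png')
def ell(m):
    cs,_=cv2.findContours(m.astype(np.uint8),cv2.RETR_EXTERNAL,cv2.CHAIN_APPROX_NONE); c=max(cs,key=cv2.contourArea); return cv2.fitEllipse(cv2.convexHull(c))
for n,z in [('purple_centre',.013),('cream_centre',.013),('red_centre',.013),('green_centre',.013),('carrier_blue_seat',.006),('carrier_orange_seat',.006),('dropper_yellow_centre',.07),('dropper_green_centre',.07)]:
    for m in r.masks_of(n,'top'):
        if m['p']<.3: continue
        e=ell(m['pixels']); u,v=np.array(e[0]).round().astype(int)
        w=world('top',e[0],z=z)[0]; dd=np.median(d[m['pixels']])
        wd=world('top',e[0],depth=[dd])[0]
        print(n,round(m['p'],2),np.round(e[0],1),np.round(e[1],1),'z-plane',w.round(4),'depth',wd.round(4))
for uv in [(193,163),(285,158)]: print(uv, world('top',uv,z=.07).round(3))
E
```

```text
purple_centre 0.92 [321.9 207.9] [20.3 21.8] z-plane [ 0.4723 -0.2223  0.013 ] depth [ 0.4723 -0.2224  0.0128]
cream_centre 0.95 [333.7 157.2] [21.7 22.4] z-plane [ 0.6101 -0.2546  0.013 ] depth [ 0.6101 -0.2547  0.0128]
red_centre 0.58 [148.3 215. ] [21.  22.3] z-plane [0.4465 0.2401 0.013 ] depth [0.4465 0.2402 0.0127]
green_centre 0.72 [158.4 146. ] [21. 21.] z-plane [0.6325 0.2193 0.013 ] depth [0.6325 0.2193 0.0128]
carrier_blue_seat 0.86 [234. 145.] [32.8 34.2] z-plane [0.6395 0.0157 0.006 ] depth [0.6389 0.0156 0.0088]
carrier_orange_seat 0.93 [233.9 209.5] [33.9 34.3] z-plane [0.4649 0.0127 0.006 ] depth [0.4648 0.0127 0.0086]
carrier_orange_seat 0.83 [364.4 241.9] [43.9 46. ] z-plane [ 0.382  -0.3405  0.006 ] depth [ 0.3823 -0.3386  0.0125]
carrier_orange_seat 0.79 [188.6 213.8] [21.6 23. ] z-plane [0.4517 0.1335 0.006 ] depth [0.4516 0.1334 0.0069]
dropper_yellow_centre 0.55 [234.3 209.5] [33.2 33.6] z-plane [0.463  0.0098 0.07  ] depth [0.4649 0.0117 0.0089]
(193, 163) [[0.579 0.116 0.07 ]]
(285, 158) [[ 0.596 -0.117  0.07 ]]
```

```bash
python3 -m handwheel '[[[0.02,0.033,-0.005,0,0,-0.0335,0.0854],[0.02,0.033,-0.005,0,0,-0.0335,0.0854],[0.02,0.033,-0.005,0,0,-0.0335,0.0854],[0.02,0.033,-0.005,0,0,-0.0335,0.0854],[0.02,0.033,-0.005,0,0,-0.0335,0.0854],[0.02,0.033,-0.005,0,0,-0.0335,0.0854],[0.02,0.033,-0.005,0,0,-0.0335,0.0854],[0.02,0.033,-0.005,0,0,-0.0335,0.0854],[0.02,0.033,-0.005,0,0,-0.0335,0.0854],[0.02,0.033,-0.005,0,0,-0.0335,0.0854]]]' 30
python3 -c "
from h import *
print(np.array(r.get_calibration('wrist')['T_tool_cam']).round(4))
o=r.get_obs(); print(o['tcp_pos'],o['orientation'],o['joints'])"
```

```text
clock: 1.83
tcp_pos: [0.4225, -0.3059, 0.254]
orientation: [3.141, -0.003, 0.001]
contact_force: [0.4, -0.5, 0.3]
grip_width: 0.0854
[[ 7.000e-04 -9.621e-01 -2.728e-01  6.930e-02]
 [ 1.000e+00  7.000e-04 -1.000e-04  5.000e-04]
 [ 3.000e-04 -2.728e-01  9.621e-01 -7.080e-02]
 [ 0.000e+00  0.000e+00  0.000e+00  1.000e+00]]
[ 0.42249397 -0.30591344  0.25401529] [ 3.14112640e+00 -3.17450373e-03  9.57193478e-04] [ 0.56454345  0.28575845 -0.06842314  1.96785501  0.02499494  0.88800766
 -1.08968884]
```

```bash
python3 -m handwheel '[[[0.017,0.028,-0.02,0,0,0,0.0854],[0.017,0.028,-0.025,0,0,0,0.0854],[0.016,0.028,-0.025,0,0,0,0.0854],[0,0,0,0,0,0,0.0854],[0,0,0,0,0,0,0.0854]]]'
cat >> h.py <<'E'
def ell(m):
    cs,_=cv2.findContours(m.astype(np.uint8),cv2.RETR_EXTERNAL,cv2.CHAIN_APPROX_NONE); c=max(cs,key=cv2.contourArea)
    return cv2.fitEllipse(cv2.convexHull(c)), c
def look(fn,items):
    """items: (name,z). project mask contour to plane z, fit circle"""
    o,p,d=snap('wrist',fn); print('t',round(o['clock'],2),'tcp',np.round(o['tcp_pos'],4),'rv',np.round(o['orientation'],3))
    for n,z in items:
        for m in r.masks_of(n,'wrist'):
            if m['p']<.3: continue
            _,c=ell(m['pixels']); h=cv2.convexHull(c)[:,0].astype(float)
            c=c[:,0].astype(float); c=c[(c[:,0]>2)&(c[:,0]<509)&(c[:,1]>2)&(c[:,1]<381)]
            w=world('wrist',c,z=z,obs=o)[:,:2]
            (cx,cy),rad=cv2.minEnclosingCircle(w.astype(np.float32))
            e=cv2.fitEllipse(w.astype(np.float32)*1000)
            print(n,round(m['p'],2),np.round(m['at']),'enc',round(cx,4),round(cy,4),'D',round(2*rad,4),'ell',np.round(np.array(e[0])/1000,4),np.round(e[1],1))
    return o,p,d
E
python3 - <<'E'
from h import *
look('w1.png',[('purple_centre',.013)])
E
```

```text
clock: 2.25
tcp_pos: [0.4721, -0.2212, 0.1827]
orientation: [-3.14, -0.007, 0.004]
contact_force: [0.3, -0.4, 1.3]
grip_width: 0.0851
t 2.25 tcp [ 0.4721 -0.2212  0.1827] rv [-3.14  -0.007  0.004]
purple_centre 0.97 [254. 184.] enc 0.4742 -0.2226 D 0.06 ell [ 0.4743 -0.2223] [57.6 58.6]
```

View pics/w1.png

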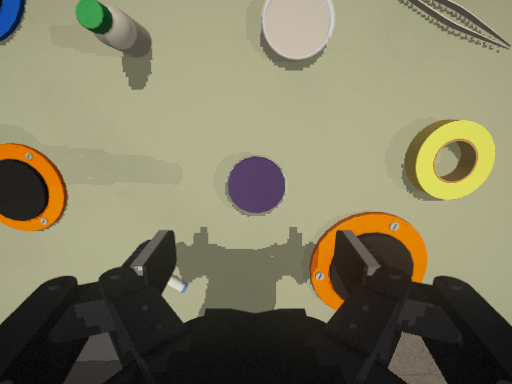

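```bash
python3 -m handwheel '[[[0.0022,-0.0012,-0.03,0,0,0,0.07],[0,0,-0.02,0,0,0,0.07],[0,0,-0.01,0,0,0,0.07],[0,0,0,0,0,0,0.07],[0,0,0,0,0,0,0.07]]]'
python3 - <<'E'
from h import *
o,p,d=look('w2.png',[('purple_centre',.013)])
c,K=rays('wrist'); T=np.array(c['T_tool_cam'])
ys,xs=np.mgrid[200:384:1,100:420:1]; uv=np.c_[xs.ravel(),ys.ravel()].astype(float)
n=cv2.undistortPoints(uv[:,None],K,np.array([c['k1'],0,0,0,0.]))[:,0]; dd=d[ys.ravel(),xs.ravel()]
P=(np.c_[n,np.ones(len(n))]*dd[:,None])@T[:3,:3].T+T[:3,3]
for s in(-1,1):
    k=(dd>0)&(P[:,2]<.085)&(P[:,1]*s>.02)&(P[:,1]*s<.06)&(abs(P[:,0])<.03)&(P[:,2]>.03)
    q=P[k]; print(s,k.sum(),'max z',np.percentile(q[:,2],[90,97,99,100]).round(4))
    t=q[q[:,2]>np.percentile(q[:,2],85)]; print(t[:,1].min().round(4),t[:,1].max().round(4),t[:,0].min().round(4),t[:,0].max().round(4))
print(o['grip_width'])
E
```

```text
clock: 2.77
tcp_pos: [0.4738, -0.2258, 0.1245]
orientation: [3.141, -0.003, 0.0]
contact_force: [0.2, 0.5, -0.3]
grip_width: 0.0699
t 2.77 tcp [ 0.4738 -0.2258  0.1245] rv [ 3.141e+00 -3.000e-03  0.000e+00]
purple_centre 0.9 [247. 208.] enc 0.4744 -0.223 D 0.0602 ell [ 0.4745 -0.2225] [57.2 59.1]
-1 1374 max z [0.0577 0.061  0.0629 0.0645]
-0.0466 -0.0344 -0.0106 0.0115
1 1416 max z [0.0573 0.061  0.063  0.065 ]
0.0351 0.0485 -0.0116 0.0121
0.06991163230140586
```

View pics/w2.png

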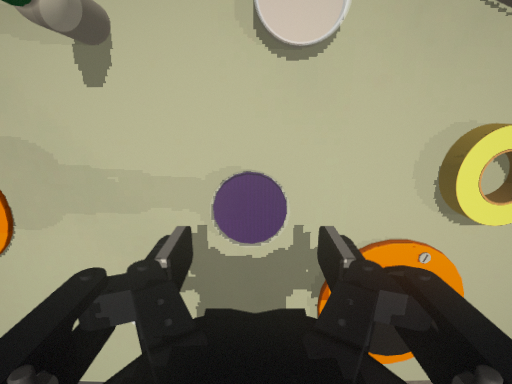

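```bash
python3 -m handwheel '[[[0.0007,0.003,-0.02,0,0,0,0.07],[0,0,-0.02,0,0,0,0.07],[0,0,-0.0145,0,0,0,0.07],[0,0,0,0,0,0,0.07],[0,0,0,0,0,0,0.05],[0,0,0,0,0,0,0.05],[0,0,0,0,0,0,0.05],[0,0,0,0,0,0,0.05]]]' 30
python3 - <<'E'
from h import *
look('w3.png',[])
E
```

```text
clock: 3.53
tcp_pos: [0.4754, -0.2221, 0.0705]
orientation: [3.141, -0.001, 0.003]
contact_force: [0.0, 0.1, -0.5]
grip_width: 0.0574
t 3.53 tcp [ 0.4754 -0.2221  0.0705] rv [ 3.141e+00 -1.000e-03  3.000e-03]
```

View pics/w3.png

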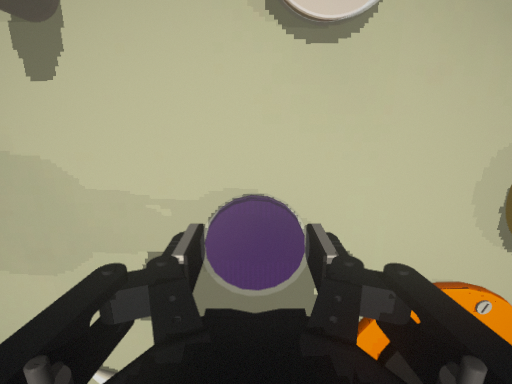

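Purple is gripped at width 57.4 mm and sits centred between the pads at (255,242). I'll lift it and go toward blue.

```bash
python3 -m handwheel '[[[0,0,0.02,0,0,0,0.05],[0,0,0.035,0,0,0,0.05],[0,0,0.035,0,0,0,0.05],[0.005,0.015,0.015,0,0,0,0.05],[0.015,0.035,0,0,0,0,0.05],[0.015,0.038,0,0,0,0,0.05],[0.015,0.038,0,0,0,0,0.05],[0.015,0.038,0,0,0,0,0.05],[0.015,0.038,0,0,0,0,0.05],[0.015,0.036,0,0,0,0,0.05]]]'
python3 -m handwheel '[[[0.01,0,0,0,0,0,0.05],[0,0,0,0,0,0,0.05]]]'
python3 - <<'E'
from h import *
look('w4.png',[('carrier_blue_seat',.006)])
E
```

```text
clock: 4.42
tcp_pos: [0.5701, 0.0186, 0.175]
orientation: [-3.141, -0.0, -0.001]
contact_force: [0.2, -0.6, -0.1]
grip_width: 0.0574
clock: 4.58
tcp_pos: [0.5817, 0.02, 0.1751]
orientation: [-3.14, -0.009, -0.004]
contact_force: [-0.0, -0.8, 0.1]
grip_width: 0.0573
t 4.58 tcp [0.5817 0.02   0.1751] rv [-3.14  -0.009 -0.004]
carrier_blue_seat 0.92 [260. 122.] enc 0.6437 0.0154 D 0.0906 ell [0.6435 0.0156] [88.  88.7]
```

View pics/w4.png

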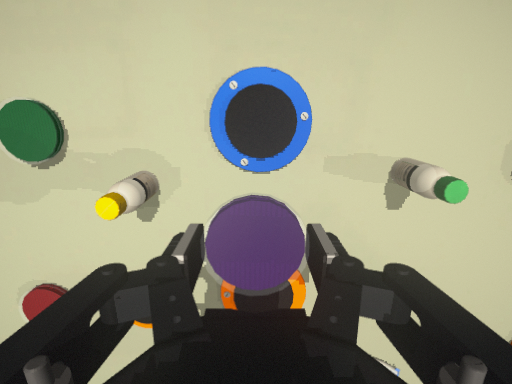

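```bash
python3 -m handwheel '[[[0.035,-0.004,0,0,0,0,0.05],[0.0262,0,-0.015,0,0,0,0.05],[0,0,-0.03,0,0,0,0.05],[0,0,-0.025,0,0,0,0.05],[0,0,-0.01,0,0,0,0.05],[0,0,-0.006,0,0,0,0.05],[0,0,0,0,0,0,0.05],[0,0,0,0,0,0,0.05]]]'
python3 -c "
from h import *
look('w5.png',[('purple_centre',.03)])"
```

```text
clock: 5.35
tcp_pos: [0.6411, 0.0117, 0.0894]
orientation: [3.141, -0.002, 0.002]
contact_force: [-0.3, -0.2, -0.5]
grip_width: 0.058
t 5.35 tcp [0.6411 0.0117 0.0894] rv [ 3.141e+00 -2.000e-03  2.000e-03]
purple_centre 0.63 [256. 245.] enc 0.6395 0.0111 D 0.0626 ell [0.6395 0.0113] [58.8 61.2]
```

View pics/w5.png

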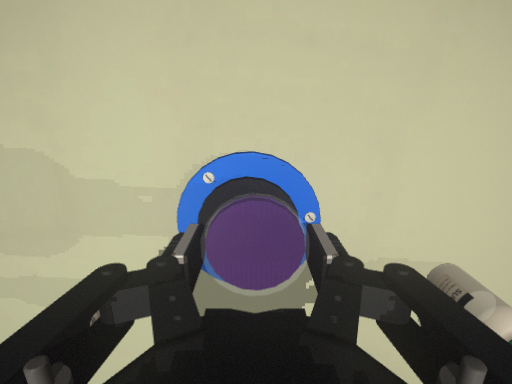

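```bash
python3 -m handwheel '[[[0.003,0.004,0,0,0,0,0.05],[0,0,-0.003,0,0,0,0.05],[0,0,-0.0025,0,0,0,0.05],[0,0,0,0,0,0,0.05],[0,0,0,0,0,0,0.05]]]'
python3 -c "
from h import *
look('w6.png',[('purple_centre',.025),('carrier_blue_seat',.006)])"
```

```text
clock: 5.87
tcp_pos: [0.6437, 0.0162, 0.0827]
orientation: [3.141, -0.0, -0.001]
contact_force: [0.4, 0.1, -0.5]
grip_width: 0.0573
t 5.87 tcp [0.6437 0.0162 0.0827] rv [ 3.141e+00 -0.000e+00 -1.000e-03]
carrier_blue_seat 0.79 [258. 193.] enc 0.6452 0.0153 D 0.0896 ell [0.6575 0.0154] [59.6 81. ]
```

View pics/w6.png

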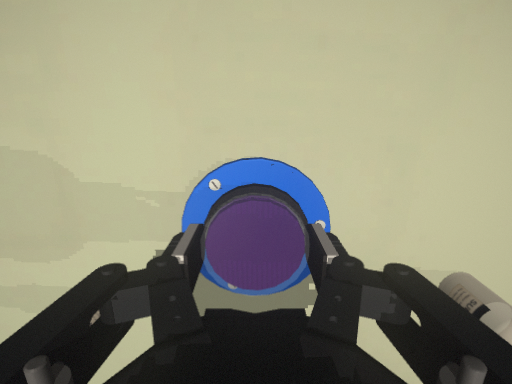

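Purple sits over the seat, with the flange spanning columns 182–330 and the dish about concentric. I'll release it.

```bash
python3 -m handwheel '[[[0,0,0,0,0,0,0.065],[0,0,0,0,0,0,0.075],[0,0,0,0,0,0,0.078],[0,0,0.02,0,0,0,0.078],[0,0,0.04,0,0,0,0.078],[0,0,0.035,0,0,0,0.078],[-0.02,-0.005,0.005,0,0,0,0.078],[-0.025,0,0,0,0,0,0.078],[0,0,0,0,0,0,0.078],[0,0,0,0,0,0,0.078]]]'
python3 -c "
from h import *
look('w7.png',[('purple_centre',.025),('carrier_blue_seat',.006)])"
```

```text
clock: 6.85
tcp_pos: [0.598, 0.0111, 0.1832]
orientation: [3.141, -0.0, -0.0]
contact_force: [0.7, -0.0, -0.0]
grip_width: 0.0778
t 6.85 tcp [0.598  0.0111 0.1832] rv [ 3.141 -0.    -0.   ]
purple_centre 0.88 [248. 139.] enc 0.6429 0.0163 D 0.0592 ell [0.6429 0.0161] [57.4 57.7]
carrier_blue_seat 0.73 [257. 110.] enc 0.6433 0.0154 D 0.0913 ell [0.6433 0.0156] [89.3 89.4]
```

View pics/w7.png

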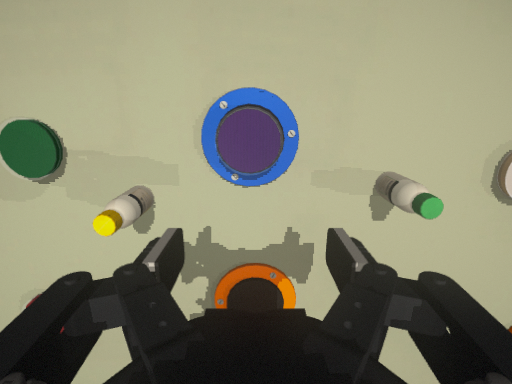

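Purple is placed within 1 mm of the seat centre. Next is cream.

```bash
python3 -m handwheel '[[[-0.005,-0.035,0,0,0,0,0.078],[-0.005,-0.039,0,0,0,0,0.078],[-0.005,-0.039,0,0,0,0,0.078],[-0.005,-0.039,0,0,0,0,0.078],[-0.005,-0.039,0,0,0,0,0.078],[-0.005,-0.039,0,0,0,0,0.078],[-0.005,-0.036,0,0,0,0,0.078],[0,0,0,0,0,0,0.078],[0,0,0,0,0,0,0.078]]]'
python3 -c "
from h import *
o,p,d=look('w8.png',[('cream_centre',.013)])
i=r.masks_of('cream_centre','wrist')[0]['at']; u,v=int(i[0]),int(i[1])
c=p[max(0,v-60):v+60,max(0,u-60):u+60,::-1]; cv2.imwrite('pics/w8c.png',cv2.resize(c,None,fx=5,fy=5,interpolation=cv2.INTER_CUBIC))"
```

```text
clock: 7.75
tcp_pos: [0.5635, -0.2583, 0.1824]
orientation: [3.14, -0.009, -0.001]
contact_force: [-0.6, 0.2, 0.7]
grip_width: 0.0781
t 7.75 tcp [ 0.5635 -0.2583  0.1824] rv [ 3.14e+00 -9.00e-03 -1.00e-03]
cream_centre 0.82 [251. 138.] enc 0.6119 -0.255 D 0.0603 ell [ 0.6122 -0.2547] [58.5 58.9]
```

View pics/w8.png

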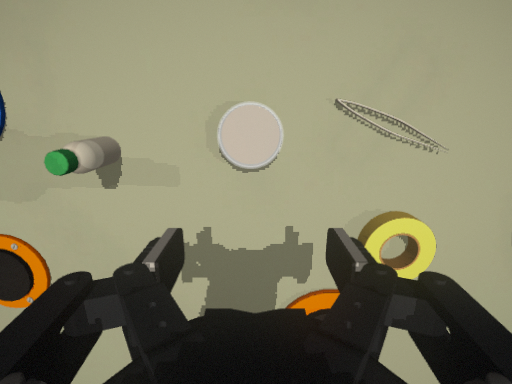

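View pics/w8c.png

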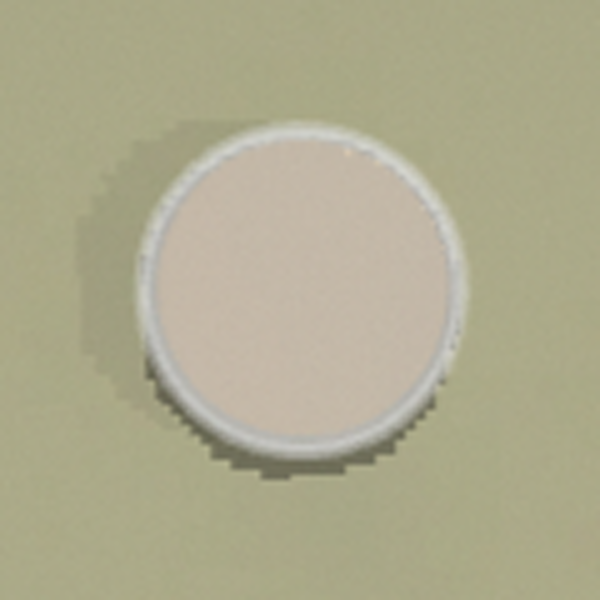

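The cream dish is at (251,135), but its rim gaps can't be resolved here. I'll look closer from above.

```bash
python3 -m handwheel '[[[0.025,0.0035,-0.02,0,0,0,0.075],[0.0237,0,-0.025,0,0,0,0.075],[0,0,-0.025,0,0,0,0.075],[0,0,0,0,0,0,0.075],[0,0,0,0,0,0,0.075]]]'
python3 -c "
from h import *
o,p,d=look('w9.png',[('cream_centre',.013)])
i=r.masks_of('cream_centre','wrist')[0]['at']; u,v=int(i[0]),int(i[1])
c=p[max(0,v-60):v+60,max(0,u-60):u+60,::-1]; cv2.imwrite('pics/w9c.png',cv2.resize(c,None,fx=5,fy=5,interpolation=cv2.INTER_CUBIC))"
```

```text
clock: 8.32
tcp_pos: [0.6119, -0.2491, 0.1115]
orientation: [-3.14, -0.004, 0.006]
contact_force: [-0.4, -0.1, -0.1]
grip_width: 0.075
t 8.32 tcp [ 0.6119 -0.2491  0.1115] rv [-3.14  -0.004  0.006]
cream_centre 0.57 [264. 215.] enc 0.6129 -0.2543 D 0.0621 ell [ 0.6127 -0.2548] [59.  60.9]
```

View pics/w9c.png

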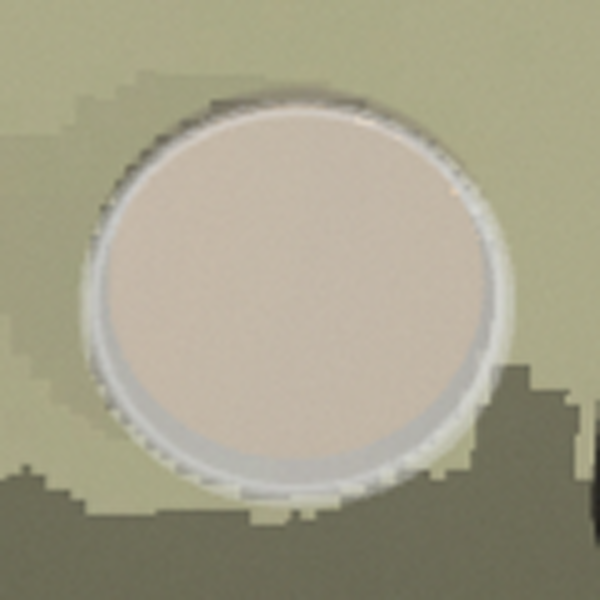

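```bash
python3 -m handwheel '[[[0,-0.0035,-0.012,0,0,0,0.072],[0,0,0,0,0,0,0.072],[0,0,0,0,0,0,0.072],[0,0,0,0,0,0,0.072]]]'
python3 -c "
from h import *
look('w10.png',[('cream_centre',.013)])"
```

```text
clock: 8.8
tcp_pos: [0.6124, -0.255, 0.1011]
orientation: [3.142, -0.001, 0.0]
contact_force: [-0.5, 0.1, 0.2]
grip_width: 0.0719
t 8.8 tcp [ 0.6124 -0.255   0.1011] rv [ 3.142e+00 -1.000e-03  0.000e+00]
cream_centre 0.64 [254. 221.] enc 0.6129 -0.2552 D 0.0616 ell [ 0.6127 -0.2548] [57.4 60.7]
```

View pics/w10.png

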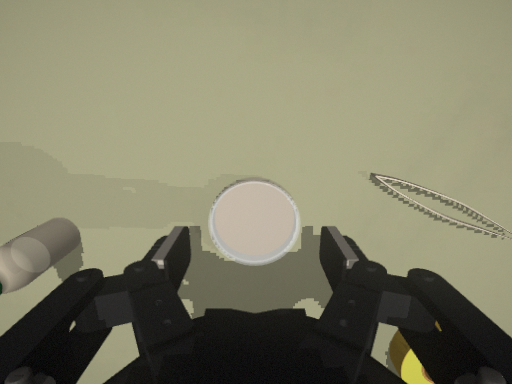

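Cream is centred between the fingers at (254,221). I'll descend to z = 0.0705 and grip.

```bash
python3 -m handwheel '[[[0,0,-0.015,0,0,0,0.072],[0,0,-0.0155,0,0,0,0.072],[0,0,0,0,0,0,0.072],[0,0,0,0,0,0,0.05],[0,0,0,0,0,0,0.05],[0,0,0,0,0,0,0.05],[0,0,0,0,0,0,0.05]]]' 30
python3 -c "
from h import *
look('w11.png',[])"
```

```text
clock: 9.48
tcp_pos: [0.613, -0.2548, 0.0708]
orientation: [3.141, -0.0, 0.001]
contact_force: [-0.6, 0.8, -0.2]
grip_width: 0.0575
t 9.48 tcp [ 0.613  -0.2548  0.0708] rv [ 3.141e+00 -0.000e+00  1.000e-03]
```

View pics/w11.png

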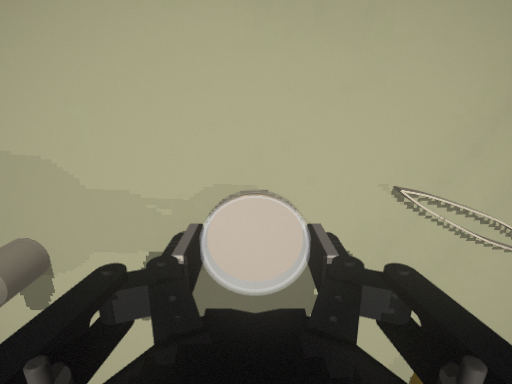

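```bash
python3 -m handwheel '[[[0,0,0.02,0,0,0,0.05],[0,0,0.035,0,0,0,0.05],[0,0,0.035,0,0,0,0.05],[0,0.015,0.025,0,0,0,0.05],[0,0.038,0,0,0,0,0.05],[0,0.039,0,0,0,0,0.05],[0.005,0.039,0,0,0,0,0.05],[0.01,0.038,0,0,0,0,0.05],[0.01,0.036,0,0,0,0,0.05],[0.005,0.033,0,0,0,0,0.05]]]'
python3 -m handwheel '[[[0,0.02,0,0,0,0,0.05],[0,0.0125,0,0,0,0,0.05],[0,0,-0.03,0,0,0,0.05],[0,0,-0.03,0,0,0,0.05],[0,0,0,0,0,0,0.05],[0,0,0,0,0,0,0.05],[0,0,0,0,0,0,0.05]]]'
python3 -c "
from h import *
look('w12.png',[('carrier_blue_seat',.006),('cream_centre',.07),('purple_centre',.025)])"
```

```text
clock: 10.37
tcp_pos: [0.6435, -0.0139, 0.1862]
orientation: [-3.141, -0.002, -0.003]
contact_force: [0.5, 0.3, -0.0]
grip_width: 0.0579
clock: 10.95
tcp_pos: [0.6433, 0.0148, 0.1267]
orientation: [3.141, -0.003, 0.002]
contact_force: [0.5, -0.4, -0.6]
grip_width: 0.0575
t 10.95 tcp [0.6433 0.0148 0.1267] rv [ 3.141e+00 -3.000e-03  2.000e-03]
carrier_blue_seat 0.65 [252. 174.] enc 0.644 0.0154 D 0.0896 ell [0.644  0.0153] [82.8 83.2]
cream_centre 0.56 [253. 246.] enc 0.6446 0.0146 D 0.0628 ell [0.6444 0.0144] [58.7 62.3]
purple_centre 0.97 [250. 187.] enc 0.6524 0.0165 D 0.0542 ell [0.6474 0.0162] [47.4 52.1]
```

View pics/w12.png

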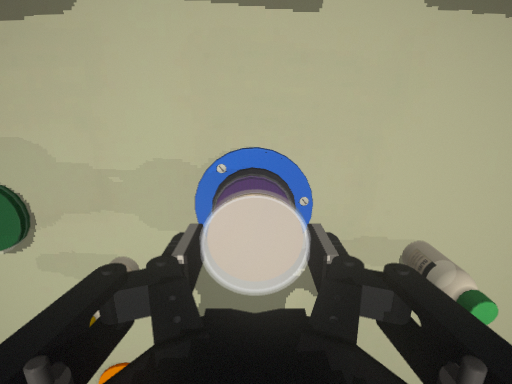

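```bash
python3 -m handwheel '[[[0,0.001,-0.015,0,0,0,0.05],[0,0,-0.01,0,0,0,0.05],[0,0,-0.005,0,0,0,0.05],[0,0,0,0,0,0,0.05],[0,0,0,0,0,0,0.05],[0,0,0,0,0,0,0.05]]]'
python3 -c "
from h import *
look('w13.png',[])"
```

```text
clock: 11.65
tcp_pos: [0.6428, 0.0167, 0.0957]
orientation: [3.142, -0.0, 0.0]
contact_force: [-0.2, -0.3, 0.3]
grip_width: 0.0578
t 11.65 tcp [0.6428 0.0167 0.0957] rv [ 3.142 -0.     0.   ]
```

View pics/w13.png

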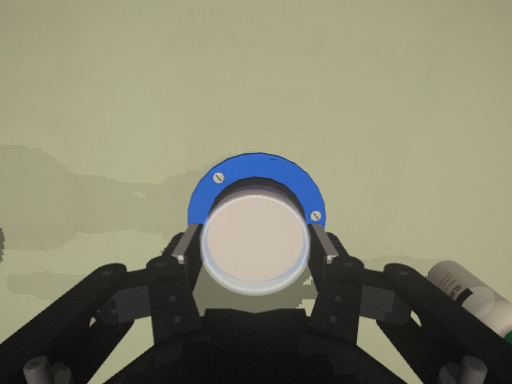

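Cream sits over purple at about the right height and well aligned, so I'll release it and back off to look.

```bash
python3 -m handwheel '[[[0,0,0,0,0,0,0.065],[0,0,0,0,0,0,0.075],[0,0,0,0,0,0,0.078],[0,0,0.02,0,0,0,0.078],[0,0,0.04,0,0,0,0.078],[-0.02,0,0.025,0,0,0,0.078],[-0.025,0,0,0,0,0,0.078],[0,0,0,0,0,0,0.078],[0,0,0,0,0,0,0.078],[0,0,0,0,0,0,0.078]]]'
python3 -c "
from h import *
look('w14.png',[('cream_centre',.038),('carrier_blue_seat',.006)])"
```

```text
clock: 12.53
tcp_pos: [0.5979, 0.0167, 0.1804]
orientation: [3.142, -0.0, 0.001]
contact_force: [0.7, 0.6, 0.5]
grip_width: 0.078
t 12.53 tcp [0.5979 0.0167 0.1804] rv [ 3.142e+00 -0.000e+00  1.000e-03]
cream_centre 0.8 [254. 141.] enc 0.6436 0.0164 D 0.06 ell [0.6437 0.0163] [58.4 58.9]
carrier_blue_seat 0.95 [265. 105.] enc 0.6434 0.0153 D 0.0909 ell [0.6434 0.0154] [88.8 89.2]
```

View pics/w14.png

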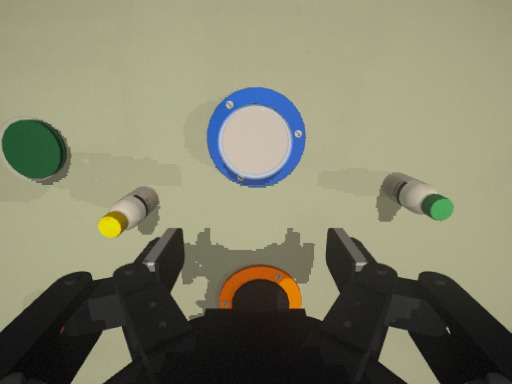

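```bash
python3 -m handwheel '[[[-0.02,0.03,0,0,0,0,0.078],[-0.022,0.0325,0,0,0,0,0.078],[-0.022,0.0325,0,0,0,0,0.078],[-0.022,0.0325,0,0,0,0,0.078],[-0.022,0.0325,0,0,0,0,0.078],[-0.022,0.0325,0,0,0,0,0.078],[-0.02,0.031,0,0,0,0,0.078],[0,0,-0.03,0,0,0,0.074],[0,0,-0.02,0,0,0,0.074],[0,0,0,0,0,0,0.074]]]'
python3 -m handwheel '[[[0,0,0,0,0,0,0.074],[0,0,0,0,0,0,0.074],[0,0,0,0,0,0,0.072]]]'
python3 -c "
from h import *
look('w15.png',[('red_centre',.013)])"
```

```text
clock: 13.52
tcp_pos: [0.4456, 0.2401, 0.127]
orientation: [3.138, 0.003, -0.008]
contact_force: [0.1, -1.0, 0.4]
grip_width: 0.0739
clock: 13.77
tcp_pos: [0.4487, 0.2403, 0.1315]
orientation: [-3.141, 0.002, -0.003]
contact_force: [-0.3, 0.2, 1.4]
grip_width: 0.0722
t 13.77 tcp [0.4487 0.2403 0.1315] rv [-3.141e+00  2.000e-03 -3.000e-03]
red_centre 0.95 [256. 209.] enc 0.4476 0.2427 D 0.0607 ell [0.4476 0.242 ] [57.8 59.3]
```

View pics/w15.png

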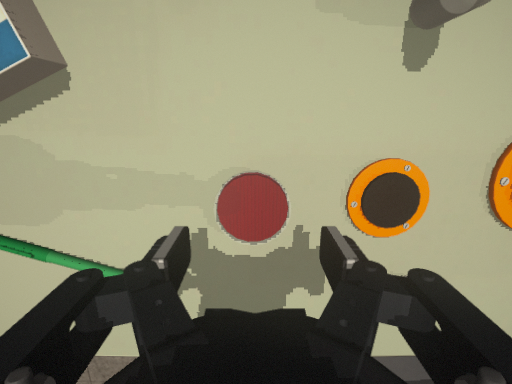

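```bash
python3 -c "
from h import *
o=r.get_obs(); print(o['tcp_pos'])
print(world('wrist',[(118,270),(60,257),(5,240)],z=.005,obs=o).round(3))"
```

```text
[0.44850576 0.24026899 0.13144552]
[[0.389 0.356 0.005]
 [0.401 0.404 0.005]
 [0.417 0.448 0.005]]
```

The pen ends at y = 0.356, well clear of the finger. I'll descend and grip red at (256,208).

```bash
python3 -m handwheel '[[[-0.001,0.0018,-0.025,0,0,0,0.072],[0,0,-0.022,0,0,0,0.072],[0,0,-0.01,0,0,0,0.072],[0,0,0,0,0,0,0.072],[0,0,0,0,0,0,0.072]]]'
```

```text
clock: 14.28
tcp_pos: [0.4467, 0.242, 0.0737]
orientation: [3.141, -0.001, -0.001]
contact_force: [0.3, 0.3, 0.2]
grip_width: 0.0716
```

```bash
python3 -m handwheel '[[[0.0005,0,-0.003,0,0,0,0.072],[0,0,0,0,0,0,0.05],[0,0,0,0,0,0,0.05],[0,0,0,0,0,0,0.05],[0,0,0,0,0,0,0.05]]]' 30
python3 -c "
from h import *
look('w16.png',[])"
```

```text
clock: 14.7
tcp_pos: [0.4477, 0.2423, 0.0715]
orientation: [-3.141, 0.001, -0.002]
contact_force: [-0.7, -0.9, 5.3]
grip_width: 0.0575
t 14.7 tcp [0.4477 0.2423 0.0715] rv [-3.141e+00  1.000e-03 -2.000e-03]
```

View pics/w16.png

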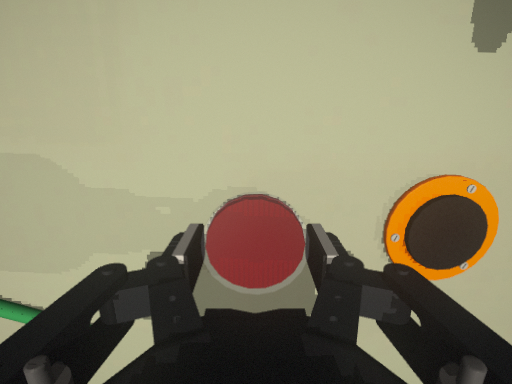

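```bash
python3 -m handwheel '[[[0,0,0.015,0,0,0,0.05],[0,0,0.035,0,0,0,0.05],[0,0,0.035,0,0,0,0.05],[0.01,-0.01,0.03,0,0,0,0.05],[0.026,-0.03,0,0,0,0,0.05],[0.026,-0.03,0,0,0,0,0.05],[0.026,-0.03,0,0,0,0,0.05],[0.026,-0.03,0,0,0,0,0.05],[0.026,-0.03,0,0,0,0,0.05],[0.026,-0.03,0,0,0,0,0.05]]]'
python3 -m handwheel '[[[0.02,-0.024,0,0,0,0,0.05],[0.01,-0.012,0,0,0,0,0.05],[0,0,-0.025,0,0,0,0.05],[0,0,-0.02,0,0,0,0.05],[0,0,0,0,0,0,0.05],[0,0,0,0,0,0,0.05],[0,0,0,0,0,0,0.05]]]'
python3 -c "
from h import *
look('w17.png',[('carrier_blue_seat',.006),('red_centre',.083),('cream_centre',.038)])"
```

```text
clock: 15.58
tcp_pos: [0.6141, 0.0503, 0.1861]
orientation: [-3.141, 0.0, -0.001]
contact_force: [0.7, 1.1, -0.2]
grip_width: 0.0577
clock: 16.17
tcp_pos: [0.6434, 0.0169, 0.1415]
orientation: [-3.141, -0.001, -0.002]
contact_force: [0.4, -0.2, -0.5]
grip_width: 0.0576
t 16.17 tcp [0.6434 0.0169 0.1415] rv [-3.141e+00 -1.000e-03 -2.000e-03]
carrier_blue_seat 0.81 [257. 170.] enc 0.6448 0.0158 D 0.09 ell [0.6434 0.0156] [82.8 84.7]
red_centre 0.6 [257. 243.] enc 0.6435 0.0158 D 0.0618 ell [0.6433 0.0166] [57.9 60.5]
cream_centre 0.91 [255. 187.] enc 0.6485 0.0167 D 0.0576 ell [0.6565 0.0167] [35.4 51.4]
```

View pics/w17.png

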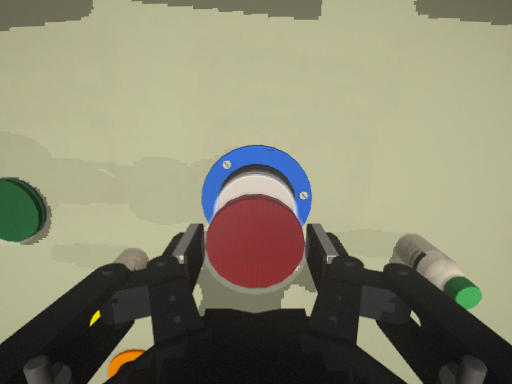

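Red is aligned over the stack. I'll lower it 31 mm.

```bash
python3 -m handwheel '[[[0,0,-0.015,0,0,0,0.05],[0,0,-0.01,0,0,0,0.05],[0,0,-0.006,0,0,0,0.05],[0,0,0,0,0,0,0.05],[0,0,0,0,0,0,0.05],[0,0,0,0,0,0,0.05]]]'
python3 -c "
from h import *
look('w18.png',[])"
```

```text
clock: 16.87
tcp_pos: [0.6431, 0.0162, 0.1096]
orientation: [-3.142, 0.0, 0.0]
contact_force: [0.5, 0.8, -0.2]
grip_width: 0.0578
t 16.87 tcp [0.6431 0.0162 0.1096] rv [-3.142  0.     0.   ]
```

View pics/w18.png

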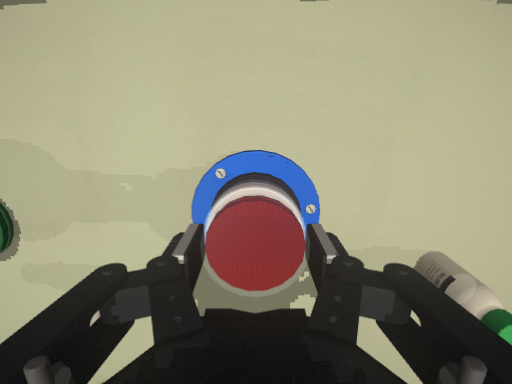

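```bash
python3 -m handwheel '[[[0,0,0,0,0,0,0.065],[0,0,0,0,0,0,0.075],[0,0,0,0,0,0,0.078],[0,0,0.02,0,0,0,0.078],[0,0,0.035,0,0,0,0.078],[-0.02,0,0.025,0,0,0,0.078],[-0.025,0,0,0,0,0,0.078],[0,0,0,0,0,0,0.078],[0,0,0,0,0,0,0.078],[0,0,0,0,0,0,0.078]]]'
python3 -c "
from h import *
look('w19.png',[('red_centre',.051),('carrier_blue_seat',.006)])"
```

```text
clock: 17.75
tcp_pos: [0.5984, 0.016, 0.1895]
orientation: [3.142, -0.0, 0.001]
contact_force: [-0.2, -0.6, 0.6]
grip_width: 0.0781
t 17.75 tcp [0.5984 0.016  0.1895] rv [ 3.142e+00 -0.000e+00  1.000e-03]
red_centre 0.87 [256. 144.] enc 0.6419 0.016 D 0.0599 ell [0.6422 0.0159] [57.8 58.6]
carrier_blue_seat 0.62 [263. 110.] enc 0.6435 0.0155 D 0.0899 ell [0.6435 0.0154] [87.9 88.7]
```

View pics/w19.png

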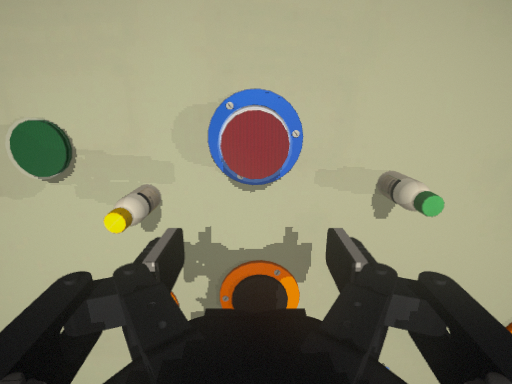

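The stack is good, with red at (0.642,0.016). Now green.

```bash
python3 -m handwheel '[[[0.003,0.028,0,0,0,0,0.078],[0.006,0.037,0,0,0,0,0.078],[0.007,0.037,0,0,0,0,0.078],[0.007,0.037,0,0,0,0,0.078],[0.007,0.037,0,0,0,0,0.078],[0.007,0.028,0,0,0,0,0.078],[0,0,-0.03,0,0,0,0.074],[0,0,-0.025,0,0,0,0.072],[0,0,0,0,0,0,0.072],[0,0,0,0,0,0,0.072]]]'
python3 -m handwheel '[[[0,0,0,0,0,0,0.072],[0,0,0,0,0,0,0.072]]]'
python3 -c "
from h import *
look('w20.png',[('green_centre',.013)])"
```

```text
clock: 18.73
tcp_pos: [0.6344, 0.2195, 0.1326]
orientation: [3.14, -0.001, -0.006]
contact_force: [0.5, 0.2, 0.4]
grip_width: 0.0719
clock: 18.9
tcp_pos: [0.6363, 0.2199, 0.1362]
orientation: [-3.141, 0.002, -0.004]
contact_force: [0.0, -0.2, -1.3]
grip_width: 0.0724
t 18.9 tcp [0.6363 0.2199 0.1362] rv [-3.141e+00  2.000e-03 -4.000e-03]
green_centre 0.57 [252. 205.] enc 0.6357 0.2212 D 0.0603 ell [0.6356 0.2208] [57.6 59.1]
```

View pics/w20.png

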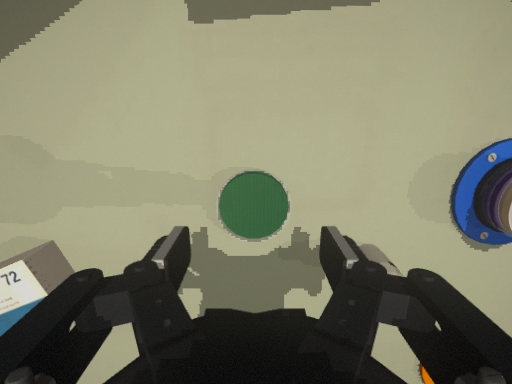

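```bash
python3 -m handwheel '[[[-0.0005,0.001,-0.025,0,0,0,0.072],[0,0,-0.025,0,0,0,0.072],[0,0,-0.012,0,0,0,0.072],[0,0,0,0,0,0,0.072],[0,0,0,0,0,0,0.072],[0,0,0,0,0,0,0.072]]]'
```

```text
clock: 19.5
tcp_pos: [0.6356, 0.2214, 0.0739]
orientation: [-3.141, 0.001, -0.003]
contact_force: [0.3, -0.1, 0.3]
grip_width: 0.0721
```

```bash
python3 -m handwheel '[[[0,0,-0.0025,0,0,0,0.072],[0,0,0,0,0,0,0.05],[0,0,0,0,0,0,0.05],[0,0,0,0,0,0,0.05],[0,0,0,0,0,0,0.05]]]' 30
python3 -c "
from h import *
look('w21.png',[])"
```

```text
clock: 19.92
tcp_pos: [0.6352, 0.2212, 0.0712]
orientation: [-3.141, 0.001, -0.002]
contact_force: [-1.7, -0.9, 6.7]
grip_width: 0.0577
t 19.92 tcp [0.6352 0.2212 0.0712] rv [-3.141e+00  1.000e-03 -2.000e-03]
```

View pics/w21.png

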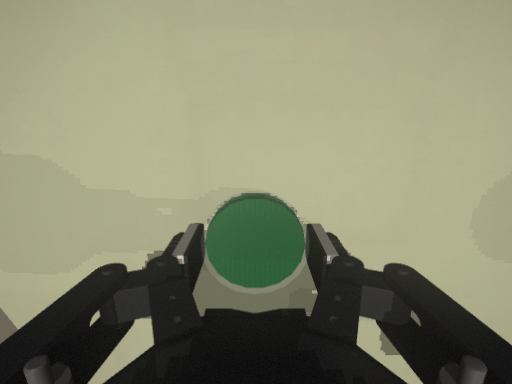

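```bash
python3 -m handwheel '[[[0,0,0.015,0,0,0,0.05],[0,0,0.035,0,0,0,0.05],[0,0,0.035,0,0,0,0.05],[-0.01,-0.01,0.03,0,0,0,0.05],[-0.027,-0.028,0,0,0,0,0.05],[-0.027,-0.028,0,0,0,0,0.05],[-0.027,-0.029,0,0,0,0,0.05],[-0.027,-0.029,0,0,0,0,0.05],[-0.027,-0.029,0,0,0,0,0.05],[-0.025,-0.029,0,0,0,0,0.05]]]'
python3 -m handwheel '[[[-0.015,-0.016,0,0,0,0,0.05],[-0.01,-0.01,0,0,0,0,0.05],[0,0,0,0,0,0,0.05],[0,0,0,0,0,0,0.05],[0,0,0,0,0,0,0.05]]]'
python3 -c "
from h import *
look('w22.png',[('carrier_orange_seat',.006),('green_centre',.128)])"
```

```text
clock: 20.8
tcp_pos: [0.463, 0.0379, 0.1859]
orientation: [3.141, 0.0, 0.002]
contact_force: [-0.0, 0.1, -0.7]
grip_width: 0.0576
clock: 21.22
tcp_pos: [0.4411, 0.0144, 0.1856]
orientation: [-3.141, -0.002, -0.004]
contact_force: [0.9, 0.5, -0.8]
grip_width: 0.0576
t 21.22 tcp [0.4411 0.0144 0.1856] rv [-3.141e+00 -2.000e-03 -4.000e-03]
carrier_orange_seat 0.94 [258. 153.] enc 0.4682 0.0109 D 0.091 ell [0.4711 0.0108] [82.3 91.3]
carrier_orange_seat 0.81 [129. 171.] enc 0.4527 0.1347 D 0.0666 ell [0.4529 0.1345] [64.2 64.9]
green_centre 0.63 [255. 244.] enc 0.4423 0.0138 D 0.061 ell [0.4421 0.0141] [57.5 60. ]
```

View pics/w22.png

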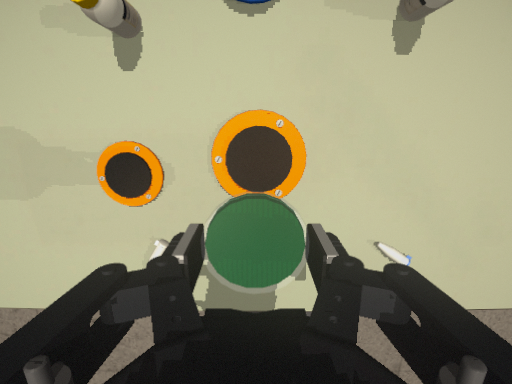

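```bash
python3 -m handwheel '[[[0.015,-0.003,0,0,0,0,0.05],[0.011,0,-0.02,0,0,0,0.05],[0,0,-0.035,0,0,0,0.05],[0,0,-0.03,0,0,0,0.05],[0,0,0,0,0,0,0.05],[0,0,0,0,0,0,0.05],[0,0,0,0,0,0,0.05]]]'
python3 -c "
from h import *
look('w23.png',[('carrier_orange_seat',.006),('green_centre',.042)])"
```

```text
clock: 21.95
tcp_pos: [0.4664, 0.0106, 0.1008]
orientation: [-3.141, -0.001, -0.001]
contact_force: [-0.1, 0.6, -0.3]
grip_width: 0.0575
t 21.95 tcp [0.4664 0.0106 0.1008] rv [-3.141e+00 -1.000e-03 -1.000e-03]
carrier_orange_seat 0.91 [ 75. 234.] enc 0.4532 0.1337 D 0.067 ell [0.454  0.1343] [61.1 66.6]
carrier_orange_seat 0.68 [253. 180.] enc 0.469 0.0112 D 0.0903 ell [0.4817 0.0111] [61.9 84.1]
green_centre 0.97 [255. 245.] enc 0.4668 0.0104 D 0.0621 ell [0.4665 0.0101] [58.4 61.1]
```

View pics/w23.png

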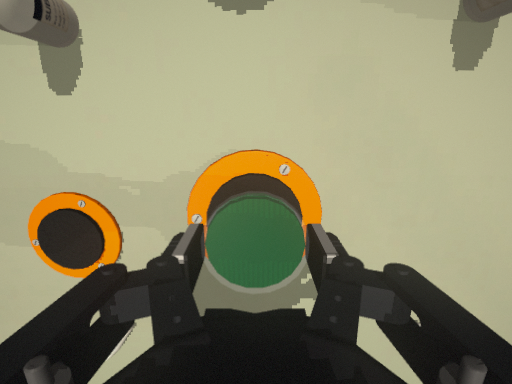

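```bash
python3 -m handwheel '[[[0.0015,0.0007,-0.01,0,0,0,0.05],[0,0,-0.0065,0,0,0,0.05],[0,0,0,0,0,0,0.05],[0,0,0,0,0,0,0.05],[0,0,0,0,0,0,0.05]]]'
python3 -c "
from h import *
look('w24.png',[])"
```

```text
clock: 22.52
tcp_pos: [0.4668, 0.0107, 0.0832]
orientation: [3.141, -0.0, -0.001]
contact_force: [-0.1, 0.5, -0.5]
grip_width: 0.0575
t 22.52 tcp [0.4668 0.0107 0.0832] rv [ 3.141e+00 -0.000e+00 -1.000e-03]
```

View pics/w24.png

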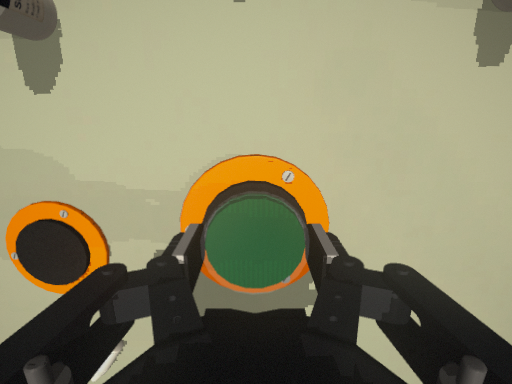

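Green is centred over the orange seat, so I'll release it, retract and check.

```bash
python3 -m handwheel '[[[0,0,0,0,0,0,0.065],[0,0,0,0,0,0,0.075],[0,0,0,0,0,0,0.078],[0,0,0.02,0,0,0,0.078],[0,0,0.035,0,0,0,0.078],[-0.005,0,0.035,0,0,0,0.078],[-0.01,0,0.02,0,0,0,0.078],[0,0,0,0,0,0,0.078],[0,0,0,0,0,0,0.078],[0,0,0,0,0,0,0.078]]]'
python3 -c "
from h import *
look('w25.png',[('carrier_orange_seat',.006),('green_centre',.025)])
snap('scene','scene2.png')"
```

```text
clock: 23.4
tcp_pos: [0.4519, 0.0107, 0.1931]
orientation: [3.141, -0.0, -0.0]
contact_force: [0.4, -0.6, -1.0]
grip_width: 0.0778
t 23.4 tcp [0.4519 0.0107 0.1931] rv [ 3.141 -0.    -0.   ]
carrier_orange_seat 0.95 [131. 181.] enc 0.4533 0.1347 D 0.0667 ell [0.4528 0.1343] [63.4 65. ]
carrier_orange_seat 0.61 [254. 139.] enc 0.4682 0.0109 D 0.0898 ell [0.4684 0.0108] [87.9 88.3]
green_centre 0.68 [254. 173.] enc 0.4667 0.0106 D 0.06 ell [0.4669 0.0107] [58.1 58.7]
```

View pics/w25.png

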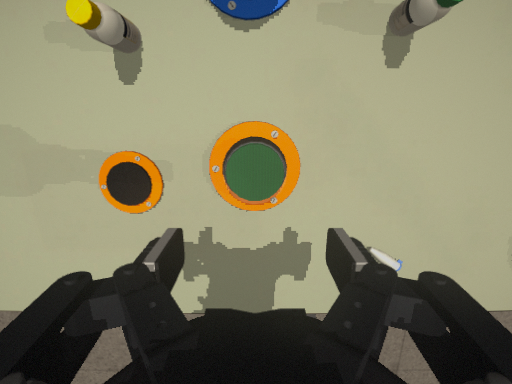

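View pics/scene2.png

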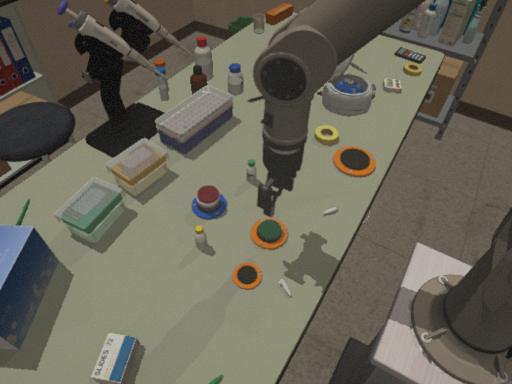

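The scene view shows a straight stack on blue at (208,200), green on the medium orange carrier at (269,233), and both droppers upright. The robot is clear, so I'm handing in.

```bash
python3 -c "
from h import *
print(r.hand_in())"
```

```text
the job is handed in; nothing more can be done
None
```

I built the stack on the blue carrier (purple, then cream, then red) and put green on the middle-sized orange carrier. The job was handed in with the clock at about 23 s of the 112 s allowed.

- **Centring:** The last wrist-camera measurements put purple and cream about 1 mm or less off the blue seat, and red about 1.5 mm off both the seat and the cream dish. Green was about 1.5 mm off the orange seat. All are well inside the limits.
- **Final view:** The scene picture showed the stack straight, every dish level and lid up, both droppers upright where they started, and the gripper open and clear.
- **Failed or disagreeing checks:**
  - The top and wrist cameras disagreed by 2–4 mm in x. I used the wrist values.
  - I couldn't make out the cream dish's rim gaps, so I gripped it without knowing its axes. It held at 57.5 mm.
  - The fingertips touched the bench lightly (5–7 N) when gripping red and green.
  - The network found the yellow dropper only as a false hit on an orange carrier, and the green one only once. I judged both by eye in the pictures.

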